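# Lock a desktop analyser's stage for transport

### The job

Get the analyser ready for transport: slide the blue cover on its front up along its keyhole slots until the screw heads sit in the wide ends, lift it off the two screws and stand it upright in the orange-lined empty bay of the grey accessory tray, set down rather than dropped. Then take the red-handled transport pin from its cradle and push it fully home in the yellow-ringed lock port that the cover was hiding. Leave the cups, mouse, keypad, jar and hand tools where they are.

Things in the scene. Friction and masses are not known exactly. Their poses are not given: they have to be found in the camera images.
- analyser: White desktop analyser, dark blue foot, white hood tipped back at its rear; fixed. Origin: centre of its underside on the table; x from front to rear, 250 mm deep, 230 wide (y). Its service face is vertical at x = -120 mm and looks along -x. The low front part behind the face has a flat top 150 mm high, 100 mm deep; then the rear housing rises to 200, the hood to 340 mm, leaning back over the rear.
- screw_mid (a point): Point on the service face midway between two steel shoulder screws, 119 mm high; axes as the analyser's (x into the face, z up). The screws stick out along -x at y = +47 and -47 mm: shank 6 mm thick, 7.5 mm long, then a head 12 mm across, 5 mm thick.
- cover_mid (a point): Blue sheet cover, about 130 g, hung on the two screws; axes as the analyser's while hung. Plate 120 wide (y), 80 high, 4 mm thick; at its bottom a lip sticks out 30 mm to the front, its foot. Black upright grip rib in mid-front: 10 mm thick (y), 30 deep, lip to top edge; pinch it across y from above. This point: mid-height, in the rib, half-way through the cover's 34 mm depth (x -17 to +17).
- keyholes (a point): Point in the cover's plate midway between the wide ends of its two keyhole slots, moving with the cover. Keyholes at y = +47 and -47 mm: wide end 18 mm across centred here, from which an 8 mm slot runs up, its top resting on the screw shank while hung. Raise the cover 19 mm (give or take 3) from hung and the screw heads face the wide ends; then pull it 20 mm or more along -x to clear them.
- bay (a point): Centre of the floor (orange liner) of the fixed, level grey tray's empty bay. Inside 72 mm (x) by 152 mm (y); walls 4 mm thick, rising 23 mm above this point. The cover stands here with its 120 mm width along the bay's y, either way round. An equal bay beside it, 76 mm away along x on one side or the other (this varies), holds a black rack and two sample cups.
- pin_mid (a point): Transport pin, about 60 g, lying level in its cradle. This point: centre of its red handle; x along the pin to its tip, z up. Handle 70 long (x -35 to 35 mm), 14 wide (y), 18 high; steel collar 21 mm across at x 35 to 41; steel shaft 6 mm thick from there to its tapered tip at x = 85 mm. Pinch the handle's middle across its width from above; it lifts straight up.
- cradle: Fixed cradle under the pin; origin at its underside, 55 mm below the pin's handle centre, same axes. Base plate 140 x 50 x 8 mm; two saddles 30 mm wide, 8 long, at x = -29 mm (handle's tail, cheeks 52 mm high) and x = 62 mm (shaft, cheeks 58 mm high). Between them the handle is free underneath.
- port_mouth (a point): Mouth of the lock port (yellow ring round it) in the service face behind the cover, 105 mm high; x goes in, z up. An 8 mm bore over 44 mm deep with a 4 mm countersink. Home, the pin's collar meets the face and its handle's centre is 41 mm in front (x = -41); friction keeps it in. The black port with brass contacts 33 mm to one side (this varies) is a service connector.
- cup0: Bystander: white sample cup, 33 mm across, 24 mm high, in the tray's other bay. Origin at its underside.
- cup1: Bystander: the second such cup.
- mouse: Bystander: black computer mouse, 100 x 56 x 34 mm. Origin at its underside.
- keypad: Bystander: black keypad box with yellow keys, 85 x 115 x 30 mm. Origin at its underside.
- jar: Bystander: sample jar, 44 mm across, 60 mm high. Origin at its underside.
- screwdriver: Bystander: screwdriver lying on the table, 170 mm long.
- spatula: Bystander: spatula lying on the table, 160 mm long.
Mind the look-alikes: they are no part of the job. There is more than one size of the part that bears bay; the job needs the middle-sized.

How it is judged:
By the outcome, as a careful person would: the job done as asked, in the order asked, and still so for the second after the job is handed in, with the robot touching nothing.
It also fails if it takes over 54 s, if anything falls off the work surface, if the arm or the gripper's body presses on something with over 40 N, if the wrist force passes 120 N, or if a joint passes its speed limit or range.

### The arm

A 7-joint arm with a two-finger parallel gripper is mounted at the origin on the work surface. World frame = base frame: x ahead of the robot, y to its left, z up, the work surface at z = 0. Lengths are in m, angles in rad, forces in N, time in s.
With the tool pointing down it reaches from about 0.375 to 0.925 m from the base axis. Payload 3.1 kg.
Tool frame: the origin (TCP) lies between the finger pads; the fingertips stand 19 mm ahead of it and the grasp point (between the pads) is the TCP; z points along the fingers, y is the direction in which the jaws open and shut (so a half turn about z gives the same grasp; the last joint's range is limited). The gripper opens to 85 mm and grips with 20 to 120 N. Pads are 22 mm wide; open, the fingers measure 114 mm over their backs; the gripper's body (76 mm by 85 mm) begins 54 mm behind the grasp point. The pads swing forward as they close: fully open they stand 13 mm farther back than shut.
Start: joints at [1.128, 0.383, 0.044, 1.598, -0.018, 1.161, -0.05], TCP at [0.22, -0.612, 0.25] pointing down, gripper open.
Joint ranges: [-2.61, 2.61], [-0.41, 2.15], [-1.48, 1.57], [0, 2.5], [-1.57, 4.71], [0.05, 1.97], [-2.85, 2.85]. Speed limits (rad/s): [2.79, 2.79, 3.14, 3.14, 3.14, 3.14, 3.14].

### API

Orientations are given as a unit quaternion [x, y, z, w].
In Python, from bench import move_ptp, movel, move_j, move_gripper, pause, inverse_kinematics, read_camera, camera_params, MotionError, sign_off, look_for, tip_of, read_time_s, read_qpos, read_joint_vel, read_effort, read_eef_pos, read_tcp_rot, read_ft_force, read_ft_torque, read_finger_gap gives the robot as it stands. Calls block until the motion is done:
- move_ptp(position, orientation): joint-space move of the TCP to a pose.
- movel(position, orientation=None, speed=0.15): straight line of the TCP; orientation=None keeps the orientation; speed is the mean speed in m/s.
- move_j(angles): joint-space move.
- move_gripper(opening, effort=None): finger opening in m; effort is the grip in N (None keeps the last); returns when the fingers have stopped.
- pause(seconds).
- inverse_kinematics(position, orientation): joint angles nearest the present ones, or None.
- read_camera(name): name is "scene" or "top"; returns the picture (400x640x3 uint8, red, green, blue); there is no depth.
- camera_params(name): a dict with "K" (3x3 intrinsics, pixels), "camera_from_world" (4x4, takes a point from world to camera coordinates). Camera axes: x right, y down, z forward; pixel columns grow to the right and rows downward; lengths in m; the calibration is good to about 2 mm. A picture is of the moment at which its call begins. camera_params takes no time and is no camera call.
A pose or a line that the arm cannot do raises MotionError and nothing moves.
- sign_off(): hands the job in, once; it reports no verdict.
Trained networks look in the newest picture that a camera, given by its name, has taken for a name from the list of things; names that differ only in an ending like _2 or _b are one class to them, and where a whole thing is asked for, a point or a joint stands for the part that bears it (a point fixed in the world has none). Each returns a list of dicts, best first, with "confidence" (0 to 1); they miss things now and then, are a little off and sometimes report something else, mostly with a low value. They report only what shows in the picture. A call takes as long as a camera call. They do not tell look-alikes from the thing itself.
- look_for(camera, name): "at" ([column, row] in pixels, amid what is visible of it).
- tip_of(camera, name): "at" ([column, row] in pixels: a listed point, or the origin of a listed thing).
Readings, each from a call of its own:
- read_time_s(): time.
- read_qpos(): joint angles.
- read_joint_vel(): joint speeds.
- read_effort(): joint torques, N m.
- read_eef_pos(): TCP position.
- read_tcp_rot(): TCP orientation.
- read_ft_force(): force on the tool from outside, world axes, zero at the start.
- read_ft_torque(): the same for the moment, N m.
- read_finger_gap(): finger opening in m.
Only numpy, scipy, OpenCV 4.12 (cv2) and the standard library are available. Lean on these libraries where they do the work, as an engineer would, in place of code of your own. Each camera call takes 0.05 s, during which the arm holds its last target. There are 200 camera calls.

## Working session

There is one attempt and no reset: what is moved stays moved. The work goes in short steps, each a Python script; the robot and the scene stay as the last script left them, time stands still between calls to the robot, and variables do not carry over. Pictures are saved under pics/ and viewed, about 8 in all and at most 12, crops included, and the job is handed in when it is done.

```bash
mkdir -p pics; ls
python3 - <<'E'
from bench import *
import cv2, numpy as np
np.set_printoptions(precision=4,suppress=True)
for c in ("scene","top"):
    im=read_camera(c); cv2.imwrite(f"pics/{c}0.png",im[:,:,::-1])
    p=camera_params(c); print(c,p["K"],p["camera_from_world"])
    for n in ["analyser","screw_mid","cover_mid","keyholes","bay","pin_mid","cradle","port_mouth","cup0"]:
        print(n,[(np.round(d["at"],1).tolist(),round(d["confidence"],2)) for d in tip_of(c,n)])
print(read_time_s(),read_tcp_rot())
E
```

```text
pics
scene [[495.1044   0.     328.9502]
 [  0.     495.1044 197.2071]
 [  0.       0.       1.    ]] [[ 0.3415  0.9399  0.0072 -0.1795]
 [ 0.6976 -0.2483 -0.6721 -0.287 ]
 [-0.6299  0.2345 -0.7404  1.5365]
 [ 0.      0.      0.      1.    ]]
analyser [([441.1, 181.9], 0.98)]
screw_mid [([426.0, 173.9], 0.94)]
cover_mid [([423.4, 179.8], 0.75)]
keyholes [([422.8, 177.8], 0.97), ([209.9, 259.8], 0.61)]
bay [([239.5, 242.2], 0.95), ([169.6, 193.1], 0.89), ([152.0, 305.3], 0.68)]
pin_mid [([317.8, 222.5], 0.58)]
cradle [([422.3, 178.1], 0.73), ([323.8, 236.3], 0.67)]
port_mouth []
cup0 [([207.4, 262.0], 0.72), ([202.4, 234.0], 0.65), ([420.2, 180.7], 0.35)]
top [[380.0524   0.     320.4349]
 [  0.     380.0524 203.8605]
 [  0.       0.       1.    ]] [[-0.0261 -0.9996 -0.0141  0.004 ]
 [-0.9883  0.0279 -0.1499  0.5077]
 [ 0.1503  0.01   -0.9886  0.9792]
 [ 0.      0.      0.      1.    ]]
analyser [([191.4, 221.5], 0.86)]
screw_mid [([219.3, 192.9], 0.97), ([308.2, 162.8], 0.69)]
cover_mid [([229.1, 190.0], 0.95)]
keyholes [([217.5, 191.1], 0.72), ([225.8, 190.9], 0.65)]
bay [([397.1, 207.1], 0.94), ([449.0, 291.8], 0.91), ([467.8, 174.9], 0.89)]
pin_mid [([325.5, 191.4], 0.69)]
cradle [([318.0, 122.0], 0.67), ([325.4, 190.8], 0.62), ([225.8, 186.1], 0.41)]
port_mouth []
cup0 [([422.9, 224.0], 0.61), ([425.6, 194.8], 0.43)]
1.0 [0.9852 0.1716 0.     0.    ]
```

View pics/scene0.png

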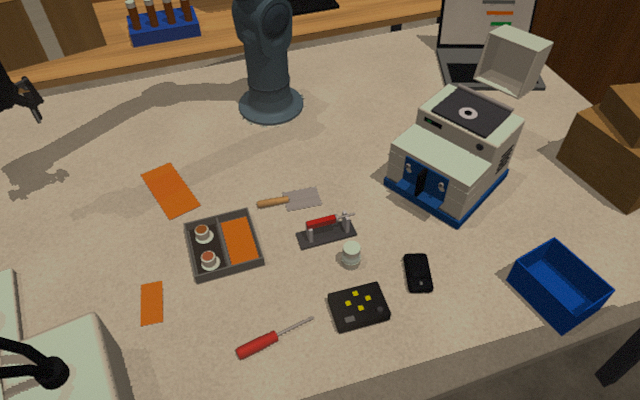

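View pics/top0.png

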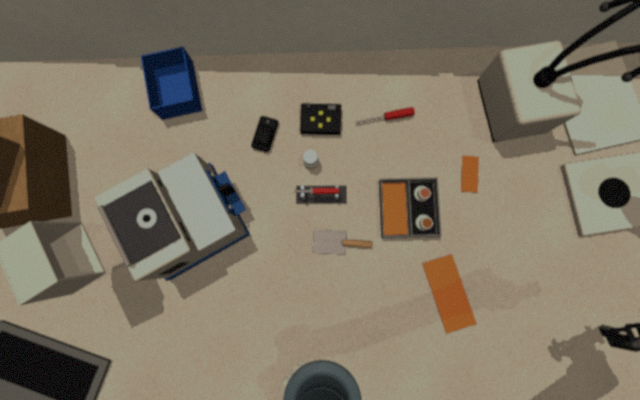

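The scene shows three candidates for the bay. The liner inside the tray is at scene (239,242), top (397,207). The other two are loose flat orange sheets: a larger one at top (449,292) and a smaller one at top (468,175). The tray liner fits because it is middle-sized, has walls and sits beside the cups. The blue cover is at top (228,190) and the pin at top (322,191). I'll confirm these in enlarged crops.

Run:
```python
import cv2, numpy as np
t=cv2.imread("pics/top0.png"); s=cv2.imread("pics/scene0.png")
def crop(im,x,y,w,h,k): 
    o=cv2.resize(im[y:y+h,x:x+w],None,fx=k,fy=k,interpolation=cv2.INTER_CUBIC)
    for i in range(0,w,10):
        cv2.line(o,(i*k,0),(i*k,8 if (x+i)%50 else 20),(0,0,255),1)
        if (x+i)%20==0: cv2.putText(o,str(x+i),(i*k,30),0,.4,(0,0,255),1)
    for i in range(0,h,10):
        cv2.line(o,(0,i*k),(8,i*k),(0,0,255),1)
        if (y+i)%20==0: cv2.putText(o,str(y+i),(10,i*k+4),0,.4,(0,0,255),1)
    return o
cv2.imwrite("pics/a1.png",crop(s,380,80,150,150,4))
cv2.imwrite("pics/a2.png",np.vstack([crop(t,290,170,160,75,5)[:, :800],crop(s,180,200,200,85,4)[:240+100]][:2])[:750] if 0 else crop(t,290,170,160,80,5))
cv2.imwrite("pics/a3.png",crop(s,180,200,180,85,4))
cv2.imwrite("pics/a4.png",crop(t,90,150,160,130,4))
```

```text
(no output)
```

View pics/a1.png

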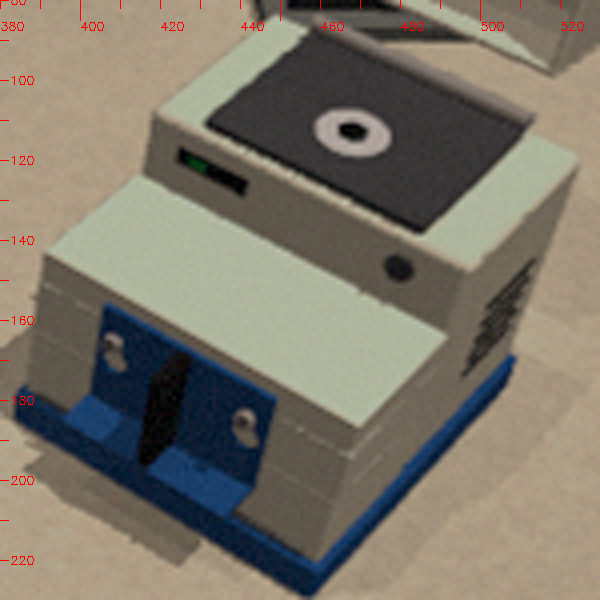

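View pics/a2.png

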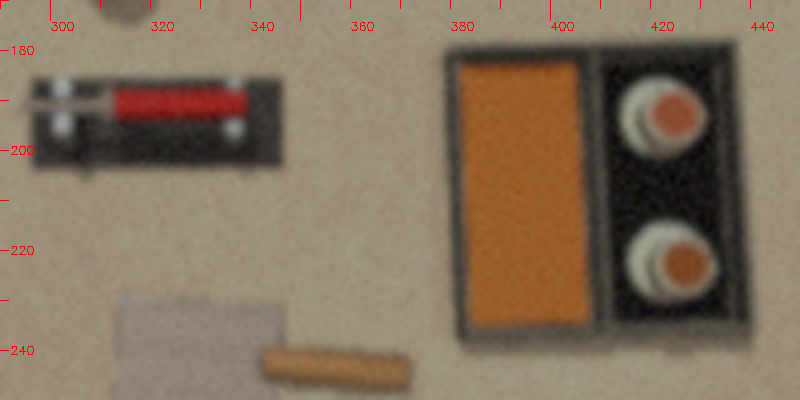

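View pics/a3.png

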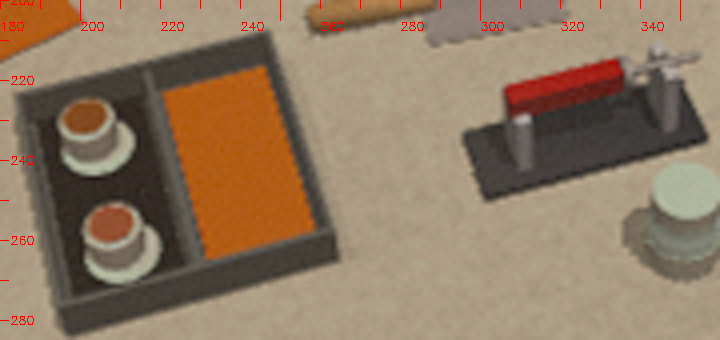

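View pics/a4.png

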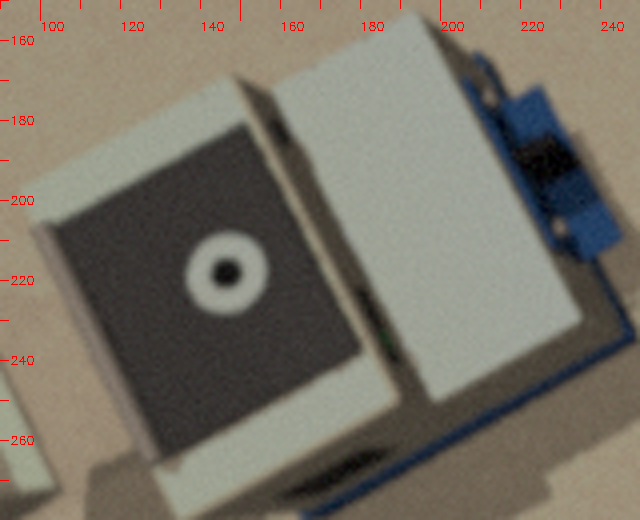

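The crops confirm the picks:
- **Bay:** the orange liner in the grey tray, top (394,207), next to the two cups.
- **Cover:** hung on its screws, at scene about (425,180).
- **Pin:** red handle at top (326,191), tip pointing left, so roughly world +y.

Next I'll fit the poses.

```bash
cat > h.py <<'E'
import numpy as np, cv2
from scipy.optimize import least_squares
from scipy.spatial.transform import Rotation as R
from bench import *
np.set_printoptions(precision=4,suppress=True)
P={c:camera_params(c) for c in ("scene","top")}
def proj(c,X):
    X=np.atleast_2d(X); T=P[c]["camera_from_world"]; q=(X@T[:3,:3].T+T[:3,3])@P[c]["K"].T
    return q[:,:2]/q[:,2:]
def place(p,L):  # p = x,y,yaw
    c,s=np.cos(p[2]),np.sin(p[2]); L=np.atleast_2d(L)
    return np.c_[p[0]+c*L[:,0]-s*L[:,1],p[1]+s*L[:,0]+c*L[:,1],L[:,2]]
def down(yaw_y):  # tool down, jaw (tool y) axis along world heading yaw_y
    y=np.array([np.cos(yaw_y),np.sin(yaw_y),0]);z=np.array([0,0,-1.])
    return R.from_matrix(np.c_[np.cross(y,z),y,z]).as_quat()
E
cat > fit.py <<'E'
from h import *
A=np.array
S=A([[391.75,143],[470,187],[414.5,123.75],[492,164.25]]);T=A([[235.5,229.5],[194.5,153],[198,250.5],[157.5,172.5]])
def f(p):
    w=p[3]; L=A([[-.12,w,.15],[-.12,-w,.15],[-.02,w,.15],[-.02,-w,.15]]); X=place(p,L)
    return np.r_[(proj("scene",X+[*p[4:6],0])-S).ravel(),(proj("top",X)-T).ravel(),p[4:6]/.002]
r=least_squares(f,[.4,.4,2.04,.11,0,0]);print("an",r.x,np.degrees(r.x[2]));print(r.fun)
a=r.x
print("screw scene pred",proj("scene",place(a,[[-.13,.047,.119],[-.13,-.047,.119],[-.12,0,.119]])+[*a[4:6],0]))
# cover plate corners in scene & top edge
C=A([[406.5,155.5],[448.5,180]])
def g(q):
    X=place(a,[[-.12-q[0],.06+q[1],q[2]],[-.12-q[0],-.06+q[1],q[2]]])+[*a[4:6],0]
    return np.r_[(proj("scene",X)-C).ravel(),(q[0]-.005)/.002]
r2=least_squares(g,[.004,0,.135]);print("cover front-off,y,topz",r2.x,r2.fun)
# tray
S=A([[247,208],[183.75,223.75],[264.5,260],[195.5,275]]);T=A([[382.4,237],[440,237],[379.4,180],[437,178.4]])
def t(p):
    L=A([[-.08,.078,p[3]],[-.08,-.078,p[3]],[.08,.078,p[3]],[.08,-.078,p[3]]]);X=place(p,L)
    return np.r_[(proj("scene",X+[*p[4:6],0])-S).ravel(),(proj("top",X)-T).ravel(),p[4:6]/.002]
r3=least_squares(t,[.5,-.2,0,.03,0,0]);print("tray",r3.x);print(r3.fun)
print("bay",place(r3.x,[[0,.038,r3.x[3]-.023]]))
# pin
obs={}
for c,(x,y,w,h) in dict(scene=(300,205,45,30),top=(305,180,40,20)).items():
    im=cv2.imread(f"pics/{c}0.png").astype(int)[y:y+h,x:x+w]
    m=((im[...,2]>90)&(im[...,2]>2*im[...,1])).astype(np.uint8)
    M=cv2.moments(m,True); obs[c]=(M["m10"]/M["m00"]+x,M["m01"]/M["m00"]+y,.5*np.arctan2(2*M["mu11"],M["mu20"]-M["mu02"]),M["m00"])
print(obs)
B=A([[i,j,k] for i in(-.035,.035) for j in(-.007,.007) for k in (.046,.064)])
def pf(p):
    o=[]
    for c in obs:
        X=place(p,B)+([*p[3:5],0] if c=="scene" else 0)
        M=cv2.moments(cv2.convexHull(proj(c,X).astype(np.float32)))
        th=.5*np.arctan2(2*M["mu11"],M["mu20"]-M["mu02"])
        o+=[M["m10"]/M["m00"]-obs[c][0],M["m01"]/M["m00"]-obs[c][1],20*np.sin(th-obs[c][2])]
    return np.r_[o,p[3:5]/.002]
r4=least_squares(pf,[.5,0,1.57,0,0],diff_step=1e-4);print("pin",r4.x,r4.fun)
print(P["top"]["camera_from_world"][:3,:3].T@-P["top"]["camera_from_world"][:3,3])
E
python3 fit.py
```

```text
an [0.474  0.3481 2.0647 0.1085 0.0013 0.0001] 118.29976555247498
[-0.541   0.0867 -0.4209 -0.1357  0.6404 -0.3022  0.0693 -0.5916  0.1141
 -0.1459 -0.3073 -0.5921  0.0485  0.0426  0.0579 -0.1082  0.6408  0.0466]
screw scene pred [[407.975  166.3912]
 [441.208  185.4631]
 [426.6992 173.5246]]
cover front-off,y,topz [0.0049 0.0002 0.1423] [-0.5815  0.1307  0.5142 -0.091  -0.0542]
tray [ 0.4919 -0.2499 -0.013   0.0255 -0.0007  0.0004]
[ 1.1062 -0.3276  0.2803 -0.1439 -0.3725 -1.6711 -0.9254  2.4082 -0.6536
  0.9846  0.407   0.1673  0.1629 -0.6991 -0.1399 -0.0029 -0.3584  0.1761]
bay [[ 0.4924 -0.2119  0.0025]]
{'scene': (320.9008620689655, 221.4094827586207, np.float64(-0.24275041747787696), 232.0), 'top': (324.8965517241379, 190.39310344827587, np.float64(-0.012792481773582234), 145.0)}
pin [ 0.5392 -0.0234  1.5512 -0.0009 -0.0004] [ 0.3955  0.5059 -0.3143  0.2633  0.5653  0.076  -0.4507 -0.1859]
[ 0.3547 -0.02    1.0442]
```

```bash
cat >> h.py <<'E'
AN=np.array([.474+.0006,.3481,2.0647]); PIN=np.array([.5392-.0005,-.0234,1.5512]); BAY=np.array([.492,-.2119,.0025])
def an(x,y,z): return place(AN,[[x,y,z]])[0]
E
python3 - <<'E'
from h import *
move_gripper(.034,40)
yw=AN[2]+np.pi/2
best=None
for k in (0,1):
    q=inverse_kinematics(an(-.138,0,.124),down(yw+k*np.pi)); q2=inverse_kinematics(np.r_[BAY[:2],.13],down(np.pi-.013+k*np.pi))
    q3=inverse_kinematics(np.r_[PIN[:2],.06],down(PIN[2]+np.pi/2+k*np.pi));q4=inverse_kinematics(an(-.161,0,.105),down(yw+k*np.pi))
    print(k,q,q2,q3,q4)
E
```

```text
0 [-1.3226  0.7284  1.1507  1.8943 -0.7745  1.0534 -2.4882] [ 0.3112  0.315   0.0211  1.9738 -0.0087  0.8529 -2.8176] [-1.0097  1.0641  1.3643  2.0347 -1.1788  1.1837 -2.2676] [-1.2755  0.7777  1.1487  1.8971 -0.8322  1.0464 -2.412 ]
1 [ 0.3238  0.6457 -1.0195  1.8193  0.6343  1.045  -0.4508] [ 0.7036  0.3501 -0.4308  1.9548  0.1877  0.8752  0.162 ] [ 0.4138  0.4899 -0.5252  1.9733  0.3469  0.7667 -0.3332] [ 0.3486  0.6774 -1.0043  1.8226  0.6676  1.0241 -0.4328]
```

Run:
```python
from h import *
yw=AN[2]-np.pi/2; o=down(yw)
move_ptp(an(-.138,0,.23),o); print(read_time_s(),read_ft_force())
movel(an(-.138,0,.124),o,.12); print(read_ft_force())
move_gripper(.0,40); print("gap",read_finger_gap(),read_ft_force(),read_eef_pos(),an(-.138,0,.124))
movel(an(-.138,0,.143),o,.05); print("lift",read_finger_gap(),read_ft_force(),read_time_s())
s=read_camera("scene");t=read_camera("top")
a=cv2.resize(s[120:220,380:500],None,fx=4,fy=4,interpolation=2);b=cv2.resize(t[140:240,180:260],None,fx=4,fy=4,interpolation=2)
cv2.imwrite("pics/l1.png",np.hstack([a,b])[:,:,::-1])
```

```text
4.6917 [-0.3437  0.1212 -0.5076]
[0.426  0.5234 0.1169]
gap 0.00933260500258463 [-0.8482 -0.0969  3.109 ] [0.5407 0.2268 0.125 ] [0.54   0.2266 0.124 ]
lift 0.009349114277262028 [-0.2526  0.0061 -1.0198] 6.5917
```

View pics/l1.png

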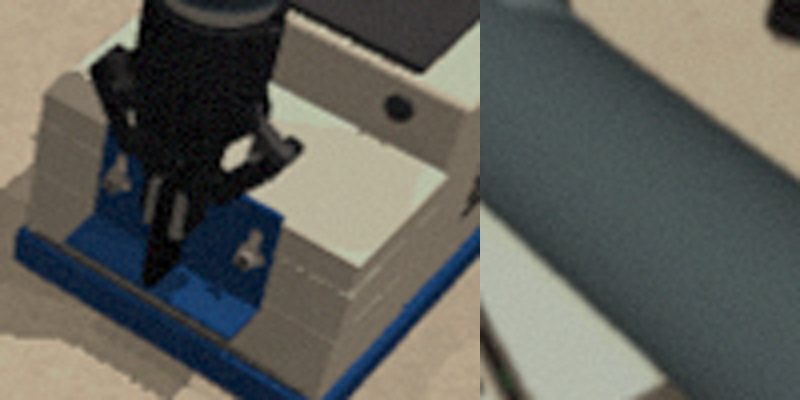

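The cover rose with the gripper: the wrist reads its weight of about 1 N, and the screw heads at scene (409,164) and (441,182) now sit low in the keyholes. I'll pull it off gently while watching the force.

Run:
```python
from h import *
yw=AN[2]-np.pi/2; o=down(yw)
z=.125+.019; p0=read_eef_pos(); print(p0)
ok=True
for d in (.004,.008,.012,.016,.022,.030):
    movel(an(-.138-d,0,z),o,.04); f=read_ft_force(); print(d,f)
    if np.linalg.norm(f-[0,0,-1])>10: ok=False; break
if ok:
    movel(an(-.20,0,z),o,.1); f=read_ft_force(); print(f,read_finger_gap())
    movel(an(-.20,0,.22),o,.15)
    s=read_camera("scene"); cv2.imwrite("pics/l2.png",s[:,:,::-1])
    for n in ("port_mouth","screw_mid"): print(n,tip_of("scene",n))
print(read_time_s())
```

```text
[0.5398 0.2264 0.1427]
0.004 [ 0.6471 -0.0825 -1.5975]
0.008 [ 0.6101 -0.5686 -2.4618]
0.012 [ 0.14   -0.4069 -0.5885]
0.016 [-0.2778  0.029  -1.1274]
0.022 [ 0.7537  0.7804 -1.3695]
0.03 [ 0.0107  0.4143 -1.8235]
[ 0.5299 -0.4903 -1.8341] 0.009475201111502709
port_mouth []
screw_mid [{'at': [428.0, 174.1], 'confidence': 0.85}]
9.6167
```

Run:
```python
from h import *
o=down(-.013)
move_ptp(np.r_[BAY[:2],.20],o); print(read_time_s())
movel(np.r_[BAY[:2],.125],o,.15)
s=read_camera("scene");t=read_camera("top")
movel(np.r_[BAY[:2],.080],o,.06); pause(.1)
f0=read_ft_force()
for z in np.arange(.078,.055,-.0015):
    movel(np.r_[BAY[:2],z],o,.03); f=read_ft_force(); print(round(z,4),f-f0,read_eef_pos()[2])
    if f[2]-f0[2]>4: break
print(read_time_s())
a=read_camera("scene")
cv2.imwrite("pics/b1.png",cv2.resize(np.hstack([s[180:290,170:270],a[180:290,170:270]]),None,fx=4,fy=4,interpolation=2)[:,:,::-1])
```

```text
11.075
0.078 [-0.1128 -1.6725  0.584 ] 0.07804265544272779
0.0765 [-0.7639 -0.5834 -0.3217] 0.07638276826333598
0.075 [-1.0467 -0.7128  0.0266] 0.07486703714444222
0.0735 [-0.3151  0.3996 -0.6968] 0.07334953682034939
0.072 [-3.1175  0.6489  6.4457] 0.07266215480556566
14.075
```

View pics/b1.png

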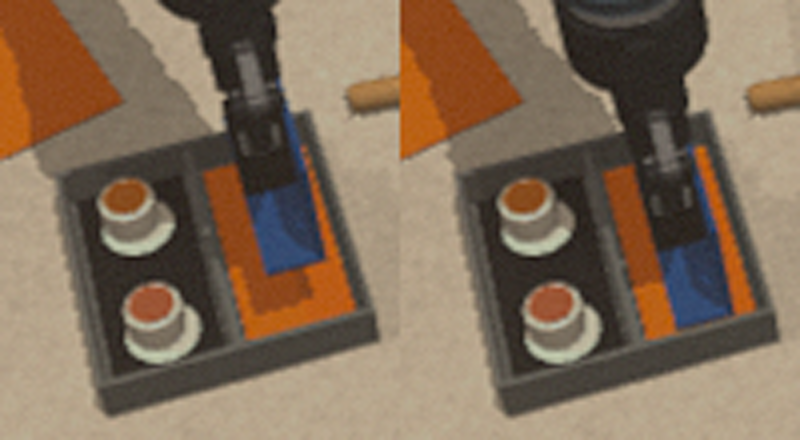

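The right half shows the cover inside the bay, with its foot's near edge at about scene (239,262) to (254,259). I'll check this against projection before letting go.

Run:
```python
from h import *
e=read_eef_pos(); print(e, R.from_quat(read_tcp_rot()).as_matrix()[:,1])
for z in (.003,.006,.010): print(z,proj("scene",np.array([[e[0]+.06,e[1]-.017,z],[e[0]+.06,e[1]+.017,z]])).ravel(), "near wall inner at rim / floor",proj("scene",np.array([[.492+.076,e[1]-.017,.026],[.492+.076,e[1]-.017,z]])).ravel())
```

```text
[ 0.4923 -0.2119  0.0727] [ 0.9999 -0.013   0.0001]
0.003 [238.8786 264.1144 253.378  259.9823] near wall inner at rim / floor [239.1648 263.7413 240.4538 269.5487]
0.006 [238.711  263.3628 253.2399 259.2279] near wall inner at rim / floor [239.1648 263.7413 240.2879 268.8012]
0.01 [238.4866 262.356  253.0549 258.2174] near wall inner at rim / floor [239.1648 263.7413 240.0656 267.7999]
```

Run:
```python
from h import *
o=down(-.013)
movel(np.r_[BAY[:2],.0715],o,.03); print(read_ft_force())
move_gripper(.030); print(read_ft_force(),read_finger_gap())
movel(np.r_[BAY[:2],.20],o,.12); print(read_time_s())
for c in ("scene","top"):
    im=read_camera(c); cv2.imwrite(f"pics/{c}2.png",im[:,:,::-1])
    for n in ("port_mouth","screw_mid","cover_mid","pin_mid"): print(c,n,[(np.round(d["at"],1).tolist(),round(d["confidence"],2)) for d in tip_of(c,n)])
s=cv2.imread("pics/scene2.png");
a=cv2.resize(s[120:220,380:480],None,fx=4,fy=4,interpolation=2);b=cv2.resize(s[190:290,180:280],None,fx=4,fy=4,interpolation=2)
cv2.imwrite("pics/c1.png",np.hstack([a,b]))
h=cv2.cvtColor(s,cv2.COLOR_BGR2HSV)[120:230,380:480]
m=((h[...,0]>18)&(h[...,0]<35)&(h[...,1]>130)&(h[...,2]>80)).astype(np.uint8)
print(cv2.connectedComponentsWithStats(m)[2:])
print("pred y=0 z=.105",proj("scene",[an(-.12,y,.105) for y in(-.03,-.015,0,.015,.03)]))
```

```text
[-2.4428  1.5155  8.1586]
[ 0.0768 -0.0768 -0.4879] 0.03053792121244594
15.9333
scene port_mouth [([420.8, 172.8], 0.45)]
scene screw_mid [([427.1, 171.7], 0.98)]
scene cover_mid [([238.8, 227.4], 0.88)]
scene pin_mid [([319.4, 220.3], 0.81)]
top port_mouth [([222.8, 196.6], 0.53), ([191.9, 219.2], 0.23), ([425.6, 223.0], 0.18)]
top screw_mid [([220.2, 193.0], 0.87), ([325.8, 193.3], 0.27)]
top cover_mid [([398.1, 206.5], 0.94)]
top pin_mid [([327.4, 192.0], 0.61)]
(array([[    0,     0,   100,   110, 10949],
       [   35,    49,    10,    10,    48],
       [   52,    61,     1,     1,     1],
       [   49,    62,     2,     1,     2]], dtype=int32), array([[49.5424, 54.5023],
       [39.7708, 53.5208],
       [52.    , 61.    ],
       [49.5   , 62.    ]]))
pred y=0 z=.105 [[436.2213 183.5885]
 [430.8937 180.5254]
 [425.6262 177.4968]
 [420.4177 174.5022]
 [415.2673 171.5409]]
```

View pics/c1.png

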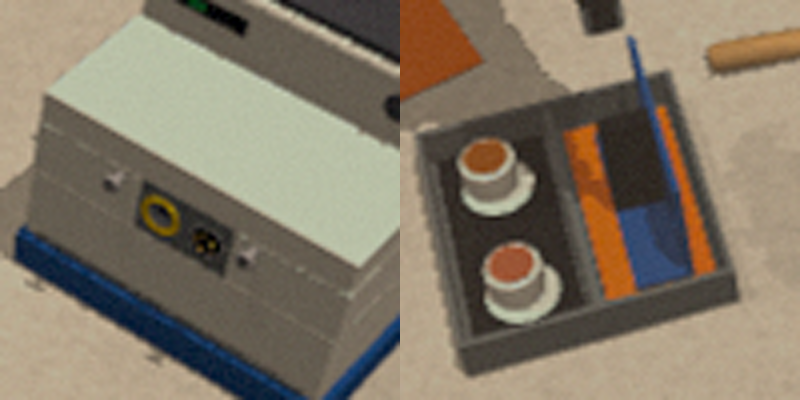

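The left half shows the service face clear: yellow ring at scene (420,173.5), brass-contact connector at (431,180), screws at (408,165.5) and (441.5,184). The right half shows the cover standing upright in the orange bay, cups untouched. The ring is at analyser y ≈ +16.5 mm. Now the pin.

Run:
```python
from h import *
o=down(PIN[2]-np.pi/2)
move_gripper(.040)
move_ptp(np.r_[PIN[:2],.16],o)
movel(np.r_[PIN[:2],.0555],o,.12); print(read_ft_force(),read_eef_pos())
move_gripper(0,80); print("gap",read_finger_gap(),read_ft_force(),read_eef_pos())
movel(np.r_[PIN[:2],.19],o,.15); print(read_finger_gap(),read_ft_force())
o=down(AN[2]-np.pi/2)
move_ptp(an(-.235,.016,.19),o); movel(an(-.235,.016,.1055),o,.15); pause(.2)
print(read_time_s(),read_eef_pos(),an(-.235,.016,.1055),read_ft_force())
s=read_camera("scene"); print(tip_of("scene","pin_mid"),tip_of("scene","port_mouth"))
t=read_camera("top"); cv2.imwrite("pics/top3.png",t[:,:,::-1]); cv2.imwrite("pics/scene3.png",s[:,:,::-1])
a=s[140:220,370:470].copy()
k=6; A=cv2.resize(a,None,fx=k,fy=k,interpolation=2)
e=read_eef_pos();R_=R.from_quat(read_tcp_rot()).as_matrix()
print("tip pred",proj("scene",[place([e[0],e[1],AN[2]],[[d,0,e[2]]])[0] for d in (.041,.085)]),"port pred",proj("scene",an(-.12,.0165,.105)))
cv2.imwrite("pics/d1.png",A[:,:,::-1])
```

```text
[-0.1201  0.4052  0.3431] [ 0.5395 -0.0233  0.0562]
gap 0.013125950364047484 [-0.7239 -0.6371  5.0617] [ 0.5396 -0.0234  0.0565]
0.012822382823567898 [-0.3183  0.167  -0.9866]
21.525 [0.5729 0.134  0.1069] [0.5719 0.1336 0.1055] [-1.28   -0.7692 -0.5632]
[] []
tip pred [[401.9948 190.824 ]
 [412.9843 180.7329]] port pred [[419.9001 174.2046]]
```

View pics/d1.png

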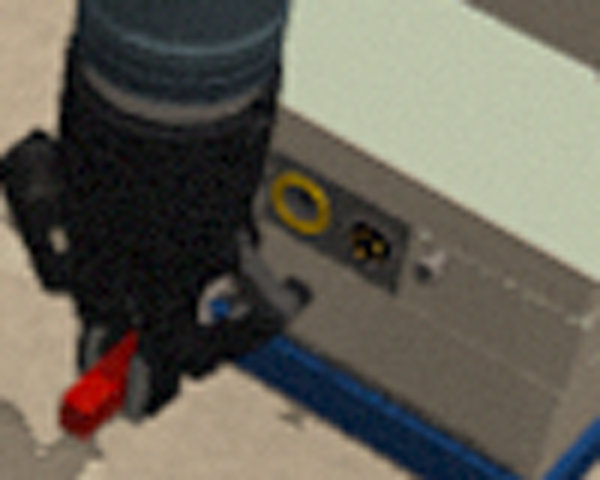

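The ring sits at scene (420,174), and the gripper hides the shaft. The visible red handle tail at scene (385,206) looks steep, so I'll compare it with the predicted handle outline to check for pitch.

Run:
```python
from h import *
s=cv2.imread("pics/scene3.png").astype(int); t=cv2.imread("pics/top3.png").astype(int)
e=read_eef_pos(); M=R.from_quat(read_tcp_rot()).as_matrix(); xa=-M[:,0] if M[:,0]@[np.cos(AN[2]),np.sin(AN[2]),0]<0 else M[:,0]; print("tool axes",M.ravel(),xa)
m=(s[...,2]>90)&(s[...,2]>2*s[...,1]); m[:, :375]=0;m[:,410:]=0;m[:185]=0;m[225:]=0
ys,xs=np.nonzero(m); print(len(xs),xs.min(),xs.max(),ys.min(),ys.max())
for pitch in (-10,0,10):   # + = tail down/tip up
  for off in (0,.005):
    ax=np.cos(np.radians(pitch))*xa+np.sin(np.radians(pitch))*np.array([0,0,1]); up=np.cross(ax,M[:,1]); up*=np.sign(up[2])
    c=[e+ax*(-.035+off)+M[:,1]*j+up*k for j in (-.007,.007) for k in (-.009,.009)]
    print(pitch,off,proj("scene",c).round(1).tolist())
for y in range(192,214): print(y,''.join('#' if m[y,x] else '.' for x in range(376,400)))
```

```text
tool axes [-0.474   0.8805  0.0009  0.8805  0.474   0.0001 -0.0004  0.0008 -1.    ] [-0.474   0.8805 -0.0004]
87 380 391 196 212
-10 0 [[379.1, 208.7], [380.6, 202.7], [384.1, 211.9], [385.6, 205.9]]
-10 0.005 [[380.4, 207.7], [382.0, 201.7], [385.4, 210.9], [387.0, 204.9]]
0 0 [[379.2, 210.2], [379.8, 205.0], [384.1, 213.4], [384.8, 208.1]]
0 0.005 [[380.5, 209.0], [381.2, 203.7], [385.5, 212.1], [386.2, 206.9]]
10 0 [[379.5, 211.4], [379.3, 207.1], [384.4, 214.6], [384.3, 210.2]]
10 0.005 [[380.9, 210.0], [380.7, 205.6], [385.8, 213.1], [385.7, 208.7]]
192 ........................
193 ........................
194 ........................
195 ........................
196 ...............#........
197 ..............##........
198 .............###........
199 ............###.........
200 ..........#####.........
201 .........######.........
202 ........#######.........
203 .......########.........
204 ......########..........
205 .....#########..........
206 .....#########..........
207 .....#########..........
208 .......######...........
209 ....#....###............
210 ........###.............
211 ........##..............
212 .......##...............
213 ........................
```

The visible tail matches a level pin about 4 mm forward in the grip. The TCP sits 1.1 mm off laterally, so I'll correct that and insert with force monitoring.

```bash
cat >> h.py <<'E'
XA=np.array([np.cos(AN[2]),np.sin(AN[2]),0]);YA=np.array([-XA[1],XA[0],0])
def loc():
    d=read_eef_pos()-np.r_[AN[:2],0]; return np.array([d@XA,d@YA,d[2]])
def fl():
    f=read_ft_force(); return np.array([f@XA,f@YA,f[2]])
E
python3 - <<'E'
from h import *
o=down(AN[2]-np.pi/2)
yc,zc=.0175,.1050
movel(an(-.225,yc,zc),o,.05); pause(.2); print(loc(),fl()); f0=fl()
for x in np.arange(-.215,-.170,.005):
    movel(an(x,yc,zc),o,.04); l=loc();f=fl()-f0; print(round(x,3),l,f,round(read_finger_gap(),4))
    if abs(f[0])>12 or np.hypot(f[1],f[2])>12: print("stop");break
print(read_time_s())
E
```

```text
[-0.2252  0.0175  0.1049] [-0.5194  0.4402  0.3971]
-0.215 [-0.2143  0.0175  0.1051] [ 0.4475 -0.9572 -0.9672] 0.0125
-0.21 [-0.2095  0.0175  0.105 ] [ 1.1204 -0.2119 -1.3083] 0.0129
-0.205 [-0.2044  0.0175  0.1051] [-0.081  -0.766  -1.7126] 0.0127
-0.2 [-0.1995  0.0172  0.1053] [ 0.3783 -0.6381 -0.3241] 0.013
-0.195 [-0.1943  0.017   0.1053] [ 1.0167 -1.9346  0.2161] 0.0124
-0.19 [-0.1894  0.0171  0.1053] [ 0.4922 -1.2132  0.3568] 0.0124
-0.185 [-0.1845  0.0172  0.1052] [-0.0238 -2.2419  1.3936] 0.0125
-0.18 [-0.1795  0.0172  0.1052] [-0.7776 -1.9372  2.1527] 0.0131
-0.175 [-0.1744  0.0172  0.1052] [-1.0863 -1.617   3.0793] 0.0128
24.875
```

It's sliding in cleanly. Now I'll push to home.

Run:
```python
from h import *
o=down(AN[2]-np.pi/2)
yc,zc=.0170,.1050
for x in np.arange(-.172,-.148,.0015):
    movel(an(x,yc,zc),o,.03); l=loc();f=fl(); print(round(x,4),l,f,round(read_finger_gap(),4))
    if f[0]<-22 or np.hypot(f[1],f[2])>20: print("stop");break
print(read_time_s())
s=read_camera("scene"); cv2.imwrite("pics/e1.png",cv2.resize(s[140:220,370:470],None,fx=6,fy=6,interpolation=2)[:,:,::-1])
```

```text
-0.172 [-0.1719  0.017   0.1051] [-2.4042 -0.6922  4.4792] 0.0125
-0.1705 [-0.1708  0.017   0.105 ] [-3.0358 -1.1593  4.6648] 0.0126
-0.169 [-0.1692  0.017   0.1051] [-3.8125 -0.488   4.4493] 0.013
-0.1675 [-0.1677  0.017   0.105 ] [-3.4923  0.4065  4.404 ] 0.0128
-0.166 [-0.1662  0.0169  0.1051] [-3.3958  0.0946  5.1181] 0.0127
-0.1645 [-0.1647  0.017   0.1051] [-3.8594 -0.1223  5.0235] 0.0124
-0.163 [-0.1632  0.0169  0.1051] [-3.4636 -1.6359  6.5895] 0.0126
-0.1615 [-0.1618  0.0169  0.1051] [-4.1461  0.5709  6.1761] 0.0124
-0.16 [-0.1603  0.0169  0.1052] [-3.6017  0.1643  6.0982] 0.0123
-0.1585 [-0.1589  0.0169  0.1052] [-3.9935 -1.0528  5.1762] 0.0126
-0.157 [-0.1584  0.0169  0.1052] [-5.1708 -0.045   6.831 ] 0.013
-0.1555 [-0.1584  0.0169  0.1052] [-7.3099  1.2249  7.1015] 0.0126
-0.154 [-0.1584  0.0169  0.1052] [-9.1519  0.5031  8.2988] 0.0126
-0.1525 [-0.1584  0.017   0.1052] [-11.4141   1.0423   7.7253] 0.0129
-0.151 [-0.1584  0.017   0.1053] [-12.2413   1.473    9.333 ] 0.0125
-0.1495 [-0.1583  0.017   0.1052] [-14.7765   1.6046  10.9483] 0.0126
28.875
```

It stopped hard at TCP x = −158 mm, past the nominal −161, and force rose while position held, so the collar is against the face. I'll relax, release, retreat and check.

Run:
```python
from h import *
o=down(AN[2]-np.pi/2)
movel(an(-.1465,.017,.105),o,.03); print(loc(),fl())
movel(an(-.158,.017,.105),o,.03); print(loc(),fl())
move_gripper(.034); print(fl(),read_finger_gap())
movel(an(-.158,.017,.20),o,.12)
move_ptp(np.array([.45,0.0,.28]),o); print(read_time_s())
s=read_camera("scene"); t=read_camera("top"); cv2.imwrite("pics/top4.png",t[:,:,::-1]); cv2.imwrite("pics/scene4.png",s[:,:,::-1])
print(tip_of("scene","pin_mid"),tip_of("scene","cover_mid"),tip_of("top","pin_mid"))
for c in ("scene","top"): print(c,"pred home",proj(c,an(-.161,.0165,.105)),proj(c,an(-.196,.0165,.105)))
cv2.imwrite("pics/f1.png",np.hstack([cv2.resize(s[130:230,370:470],None,fx=4,fy=4,interpolation=2),cv2.resize(s[190:290,180:280],None,fx=4,fy=4,interpolation=2)])[:,:,::-1])
```

```text
[-0.1583  0.017   0.1053] [-18.255    2.3712  12.0259]
[-0.1585  0.0169  0.1052] [-3.9885 -1.2322  5.136 ]
[-0.2246  0.3839  0.2625] 0.033920407719677054
31.95
[] [{'at': [237.7, 232.1], 'confidence': 0.83}] [{'at': [234.0, 191.0], 'confidence': 0.46}]
scene pred home [[409.939  183.3482]] [[401.1518 191.4144]]
top pred home [[237.1417 190.9238]] [[249.3528 184.122 ]]
```

View pics/f1.png

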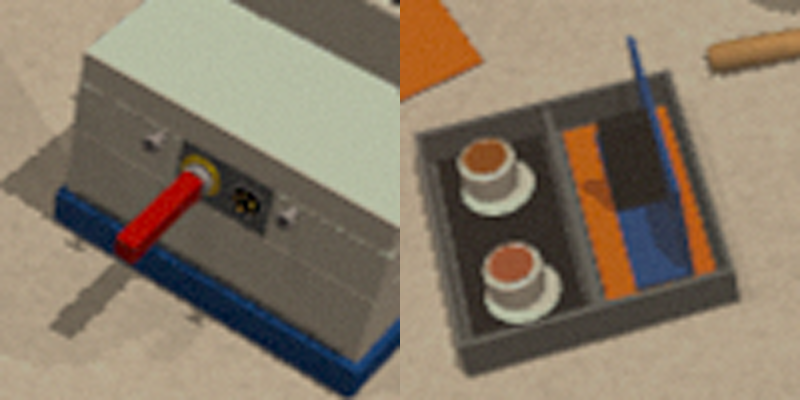

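The left half shows the pin's collar against the yellow ring. Its tail is at scene (402,192.5), against a predicted home position of (401,191.4). The right half shows the cover still upright in the bay with the cups in place. I'm handing in.

```bash
python3 -c "
from bench import *
print(sign_off(),read_time_s())"
```

```text
the job is handed in; nothing more can be done
the job is handed in; nothing more can be done
```

The job is handed in, at about 32 s on the robot clock. The blue cover is off and standing in the orange-lined bay, and the transport pin is home in the yellow-ringed port.

- **Cover:** I raised it 18–19 mm and drew it off the screws with under 3 N. I lowered it until it touched the bay floor, pressed to about 8 N, then released. The last picture shows it upright in the bay with the cups in place.
- **Pin:** It slid in with low side forces and stopped hard against an 18 N push. In the last picture the collar sits at the ring and the handle's tail is within about 1–2 px of the predicted home position.
- **Checks that disagreed or failed:**
  - The stop came 2.6 mm past the nominal hand position. I put this down to the fit of the face and where the pin sat in the grip.
  - The bay floor came up about 4–5 mm higher than I expected; the picture agreed with the cover resting on the floor.
  - The network did not find the pin in the last scene picture. In the top view it did, with low confidence (0.46), about 3 px from the prediction.
- **Other items:** I checked the cups in the last picture. I didn't check the mouse, keypad, jar or hand tools there, but the arm's path stayed clear of them.

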